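# Switch the fruit sorter to its other tray and feed the limes

### The job

The fruit sorter on the counter has its seesaw trough tipped towards one of its two trays. With closed fingertips, press down the raised end of the seesaw until it rocks over its pivot and rests tipped the other way, then press the black stop pad fully down and keep it down until both limes have rolled down the feed, along the seesaw and into that other tray. Let the pad spring back up, leave the seesaw tipped that way, and do not touch the limes or disturb the mug, jar and bowl.

Things in the scene. Friction and masses are not known exactly. Their poses are not given: they have to be found in the camera images.
- sorter: Fixed white sheet-metal fruit sorter, 544 mm wide; origin on the counter under the middle of the seesaw. x: the way the limes roll (away from the robot), y: to the left tray, z up. Feed channel at y = 0, 60 mm wide, slopes down from x = -215 mm (floor 154 mm above the counter) to x = -42 mm (117 mm) and drops limes onto the middle of the seesaw. Chutes at the seesaw ends lead into trays.
- gate (a joint): White metal seesaw trough, 220 mm long in y, rocks about the sorter's x axis, pivot 95 mm above the counter. 0 level; +0.28 rad fully tipped, left (+y) end low; -0.28 right end low. Starts tipped to either side, at rest within the first second. Top-heavy (dark weight amid its far side, 65 mm above pivot): stays tipped; raised end resists with under 1 N; once pressed past level it falls over by itself.
- tab_left (a point): Centre of the top face of the left press tab: flat white metal, 44 x 44 x 4 mm, on the seesaw's far side near its left end (x 59, y 88 mm, 38 mm above the pivot when level). Top about 156 mm above the counter when raised, 133 mm when level, 107 mm when low; it swings about 10 mm outwards as it sinks from raised to level.
- tab_right (a point): The same for the right press tab, near the seesaw's right (-y) end.
- stop (a joint): Spring stop: a steel blade across the feed channel at x = -110 mm, standing 15 mm above the channel floor, holding the limes back. 0 = up, grows as its pad is pressed, 0.020 m = fully down (hard stop). Limes pass only beyond about 0.015 m; keep it down about 2 s for both to pass. Springs back up when let go.
- stop_pad (a point): Centre of the top face of the black press pad of the stop, 36 x 36 mm, at x = -110 mm, y = -85 mm in the sorter's frame (right of the feed channel), 176 mm above the counter when up. It goes straight down 20 mm with 2 N at first to 5 N at the bottom.
- lime_a_center (a point): Centre of the front lime, a green ball 46 mm across, 70 g, held in the feed channel against the stop blade.
- lime_b_center (a point): Centre of the second lime, the same, just behind the first.
- tray_left (a point): Centre of the left tray: open-topped, 90 mm wide (x), 156 mm long (y) including its chute, walls 80 mm high. Point at 225 mm along the sorter's y, 6 mm above the counter.
- tray_right (a point): The same for the right tray, at 225 mm along the sorter's -y.
- mug: White mug, 76 mm across, 85 mm high, origin at the centre of its underside. To be left alone.
- jar: Closed glass jar, 56 mm across, 90 mm high, origin at the centre of its underside. To be left alone.
- bowl: Steel bowl, 110 mm across, 50 mm high, origin at the centre of its underside. To be left alone.
Things that resemble listed ones, but are neither listed nor needed, are in the scene too. What is shaped like the part that bears lime_b_center but pink is not meant.

How it is judged:
On the way, in this order (a step that is already met when the one before it is completed fails the run):
1. the seesaw is rocked over and rests tipped the other way, both limes still held behind the stop (distance of tab_left from where it was at the start of the episode above 0.027 m and (value of joint gate above 0.22 rad or value of joint gate below -0.22 rad) and x of each of lime_a_center, lime_b_center in the frame of sorter below -0.115 m), for 0.2 s.
2. both limes have rolled into the other tray (distance of tab_left from where it was at the start of the episode above 0.027 m and ((value of joint gate above 0.22 rad and y of lime_a_center in the frame of sorter between 0.15 and 0.27 m and x of lime_a_center in the frame of sorter between -0.047 and 0.047 m and height (world z) of each of lime_a_center, lime_b_center below 0.09 m and y of lime_b_center in the frame of sorter between 0.15 and 0.27 m and x of lime_b_center in the frame of sorter between -0.047 and 0.047 m) or (value of joint gate below -0.22 rad and y of lime_a_center in the frame of sorter between -0.27 and -0.15 m and x of lime_a_center in the frame of sorter between -0.047 and 0.047 m and height (world z) of each of lime_a_center, lime_b_center below 0.09 m and y of lime_b_center in the frame of sorter between -0.27 and -0.15 m and x of lime_b_center in the frame of sorter between -0.047 and 0.047 m))), for 0.2 s.
At the end, for the whole second after the job is handed in: The seesaw rests tipped to the side opposite to its start (beyond 0.22 rad of 0.28), both limes lie in the tray on that side (centres more than 150 mm along y from the pivot, between the tray walls, below 90 mm, slower than 50 mm/s), and the stop pad is back up (within 4 mm) (all of step 2 and value of joint stop below 0.004 m and linear speed of each of lime_a, lime_b below 0.05 m/s); the robot touches nothing.
It fails at once if a lime is touched by the robot (contact force between any of the fingers, the arm and lime_a above 0.3 N or contact force between any of the fingers, the arm and lime_b above 0.3 N).
It fails at once if a lime is lifted (height (world z) of any of lime_a_center, lime_b_center above 0.21 m).
It fails at once if the mug, jar or bowl is moved more than 20 mm or tipped (distance of any of mug, jar, bowl from where it was at the start of the episode above 0.02 m or angle between any of mug, jar, bowl's own z axis and vertical above 0.3 rad).
It also fails if it takes over 48 s, if anything falls off the work surface, if the arm or the gripper's body presses on something with over 40 N, if the wrist force passes 120 N, or if a joint passes its speed limit or range.

### The arm

A 7-joint arm with a two-finger parallel gripper is mounted at the origin on the work surface. World frame = base frame: x ahead of the robot, y to its left, z up, the work surface at z = 0. Lengths are in m, angles in rad, forces in N, time in s.
With the tool pointing down it reaches from about 0.4 to 0.9 m from the base axis. Payload 5.5 kg.
Tool frame: the origin (TCP) lies midway between the tips of the shut fingers; the grasp point (between the pads) lies 19 mm behind it (manip.grip_depth is the distance from the TCP to the grasp point, in m); z points along the fingers, x is the direction in which the jaws open and shut, and the axes are right-handed (so a half turn about z gives the same grasp; the last joint's range is limited). The gripper opens to 92 mm and grips with 3 to 60 N. Pads are 19 mm wide; open, the fingers measure 130 mm over their backs; the gripper's body (75 mm by 190 mm) begins 47 mm behind the grasp point.
Start: joints at [1.504, 0.501, -0.427, 1.55, 0.221, 1.138, -0.21], TCP at [0.211, -0.615, 0.227] pointing down, gripper open.
Joint ranges: [-2.88, 2.88], [-0.31, 2.03], [-1.54, 1.56], [0.2, 2.42], [-1.41, 4.55], [0.19, 2.02], [-2.57, 2.57]. Speed limits (rad/s): [2.57, 2.57, 3.14, 3.14, 3.14, 3.14, 3.14].

### API

Orientations are given as a unit quaternion [x, y, z, w].
In Python, from bench import manip, effector, viewer gives the robot as it stands. Calls block until the motion is done:
- manip.move_pose(position, orientation): joint-space move of the TCP to a pose.
- manip.servo_line(position, ori=None, vel=0.15): straight line of the TCP; ori=None keeps the orientation; vel is the mean speed in m/s.
- manip.movej(angles): joint-space move.
- effector.open_jaws() and effector.close(f_grip=None): open the fingers fully, or close them until they stop; f_grip is the grip in N (None keeps the last).
- manip.sleep(seconds).
- manip.solve_ik(position, orientation): joint angles nearest the present ones, or None.
- viewer.get_image(name): name is "side" or "top"; returns the picture (480x640x3 uint8, red, green, blue); there is no depth.
- viewer.get_calibration(name): a dict with "vfov" (degrees; the focal length in pixels is half the picture's height over the tangent of half this angle, whatever the lens; pixels are square), "cx", "cy" (the principal point, pixels), "dist_coeffs" ([k1, k2, p1, p2, k3] as OpenCV has them; the pictures are not rectified), "eye" and "attitude" of the camera in the world. Camera axes: x right, y down, z forward; pixel columns grow to the right and rows downward; lengths in m; the calibration is good to about 2 mm. A picture is of the moment at which its call begins. get_calibration takes no time and is no camera call.
A pose or a line that the arm cannot do raises manip.PlanningError and nothing moves.
- manip.hand_in(): hands the job in, once; it reports no verdict.
Readings, each from a call of its own:
- manip.current_clock(): time.
- manip.current_q(): joint angles.
- manip.current_joint_velocities(): joint speeds.
- manip.current_tau(): joint torques, N m.
- manip.current_tool_pos(): TCP position.
- manip.current_tcp_rot(): TCP orientation.
- manip.current_force(): force on the tool from outside, world axes, zero at the start.
- manip.current_wrist_torque(): the same for the moment, N m.
- manip.current_finger_gap(): finger opening in m.
Only numpy, scipy, OpenCV 4.12 (cv2) and the standard library are available. Lean on these libraries where they do the work, as an engineer would, in place of code of your own. Each camera call takes 0.05 s, during which the arm holds its last target. There are 200 camera calls.

## Working session

There is one attempt and no reset: what is moved stays moved. The work goes in short steps, each a Python script; the robot and the scene stay as the last script left them, time stands still between calls to the robot, and variables do not carry over. Pictures are saved under pics/ and viewed, about 8 in all and at most 12, crops included, and the job is handed in when it is done.

```bash
mkdir -p pics; ls; python3 - <<'E'
from bench import manip, effector, viewer
import cv2
for n in("side","top"):
    im=viewer.get_image(n); cv2.imwrite(f"pics/{n}0.png",im[...,::-1]); print(n,viewer.get_calibration(n))
print(manip.current_clock(),manip.current_tool_pos(),manip.current_tcp_rot())
E
```

```text
pics
side {'vfov': 49.13260370885377, 'cx': 319.6482671045493, 'cy': 238.44238538676424, 'dist_coeffs': array([0.01327499, 0.        , 0.        , 0.        , 0.        ]), 'eye': array([0.1372209 , 0.61996535, 0.94658011]), 'attitude': array([-0.28676071,  0.88739769, -0.34640726,  0.10146741])}
top {'vfov': 57.03649698313235, 'cx': 319.0181268177739, 'cy': 240.61244685139317, 'dist_coeffs': array([-0.03956414,  0.        ,  0.        ,  0.        ,  0.        ]), 'eye': array([0.45527846, 0.00606312, 1.05354534]), 'attitude': array([-0.70004947,  0.71272963, -0.03314072,  0.02913598])}
0.1 [ 0.21028533 -0.61438876  0.22577554] [ 8.13609807e-01 -5.81410623e-01 -6.87735847e-04 -5.44475979e-04]
```

View pics/side0.png

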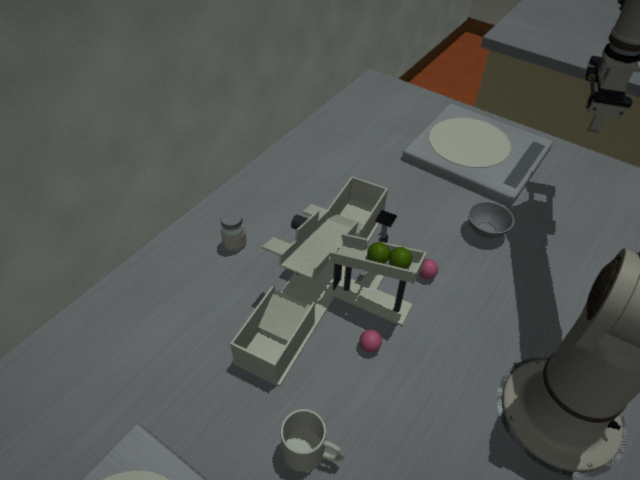

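View pics/top0.png

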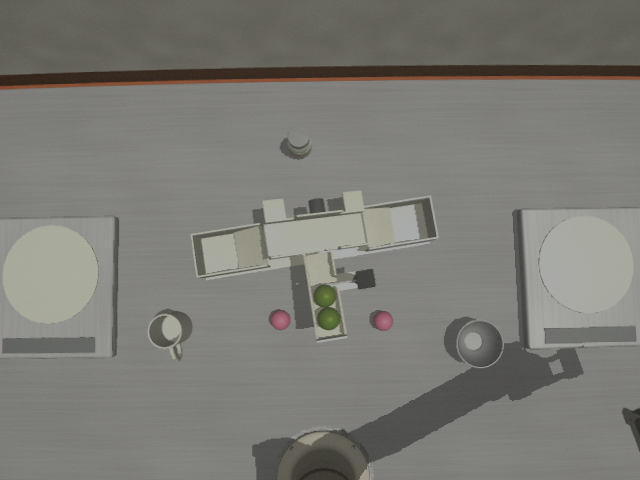

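The side view shows the sorter with limes at (378,253) and (400,258), the pad at (386,218) and a tab at (275,247). The top view shows tabs at (274,210) and (353,202), the pad at (365,279), limes at (325,295) and (328,318), and pink decoys at (280,320) and (384,321). I'll enlarge both views to confirm the tabs and pad.

```bash
cat > h.py <<'E'
import numpy as np, cv2
from scipy.spatial.transform import Rotation as R
from bench import viewer
def ray(n,px):
    c=viewer.get_calibration(n); f=240/np.tan(np.radians(c["vfov"])/2)
    K=np.array([[f,0,c["cx"]],[0,f,c["cy"]],[0,0,1]])
    u=cv2.undistortPoints(np.array([[px]],float),K,c["dist_coeffs"])[0,0]
    d=R.from_quat(c["attitude"]).apply([u[0],u[1],1]); return np.array(c["eye"]),d/np.linalg.norm(d)
def plane(n,px,z):
    e,d=ray(n,px); return e+d*(z-e[2])/d[2]
def tri(a,b):
    (e1,d1),(e2,d2)=ray("side",a),ray("top",b)
    s=np.linalg.lstsq(np.c_[d1,-d2],e2-e1,rcond=None)[0]
    p,q=e1+s[0]*d1,e2+s[1]*d2; return (p+q)/2,np.linalg.norm(p-q)
def project(n,p):
    c=viewer.get_calibration(n); f=240/np.tan(np.radians(c["vfov"])/2)
    K=np.array([[f,0,c["cx"]],[0,f,c["cy"]],[0,0,1]]); Rm=R.from_quat(c["attitude"]).inv()
    return cv2.projectPoints(np.array([p],float),Rm.as_rotvec(),-Rm.apply(c["eye"]),K,c["dist_coeffs"])[0][0,0]
def blob(im,m,x0,y0,x1,y1):
    mm=np.zeros(m.shape,np.uint8); mm[y0:y1,x0:x1]=m[y0:y1,x0:x1]
    k,_,s,c=cv2.connectedComponentsWithStats(mm); i=1+np.argmax(s[1:,4]); return c[i],s[i]
E
python3 - <<'E'
from h import *
s=cv2.imread("pics/side0.png");t=cv2.imread("pics/top0.png")
a=cv2.resize(s[170:330,225:425],None,fx=4,fy=4,interpolation=cv2.INTER_CUBIC)[:600]
b=cv2.resize(t[180:330,255:395],None,fx=4,fy=4,interpolation=cv2.INTER_CUBIC)
cv2.imwrite("pics/sc.png",a);cv2.imwrite("pics/tc.png",b)
def g(im):
    h=cv2.cvtColor(im,cv2.COLOR_BGR2HSV);return ((abs(h[...,0].astype(int)-45)<18)&(h[...,1]>150)).astype(np.uint8)
dk=lambda im:(im.max(2)<38).astype(np.uint8)
print("pad",blob(s,dk(s),374,208,400,228),blob(t,dk(t),352,265,380,295))
print("green side",cv2.connectedComponentsWithStats(g(s))[2:],"top",cv2.connectedComponentsWithStats(g(t))[2:])
E
```

```text
Traceback (most recent call last):
  File "h.py", line 21, in blob
    k,_,s,c=cv2.connectedComponentsWithStats(mm); i=1+np.argmax(s[1:,4]); return c[i],s[i]
                                                      ~~~~~~~~~^^^^^^^^^
ValueError: attempt to get argmax of an empty sequence
```

View pics/sc.png

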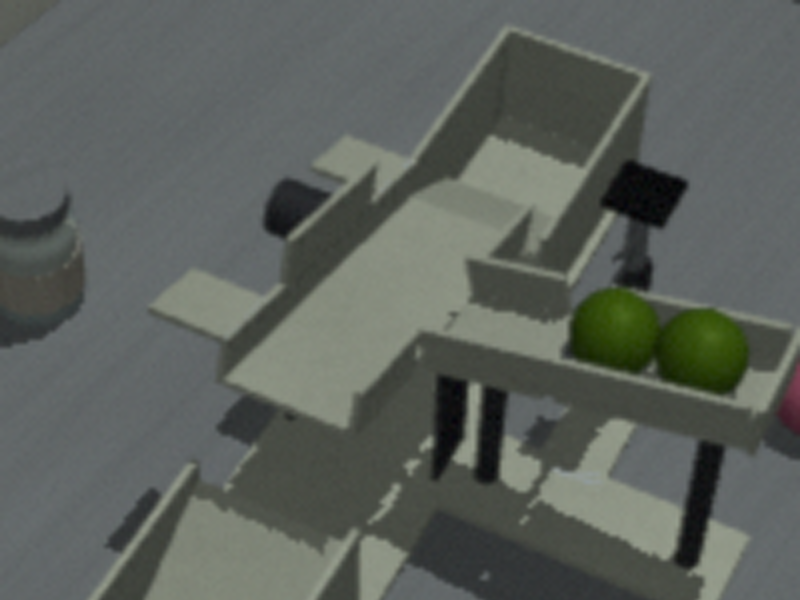

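View pics/tc.png

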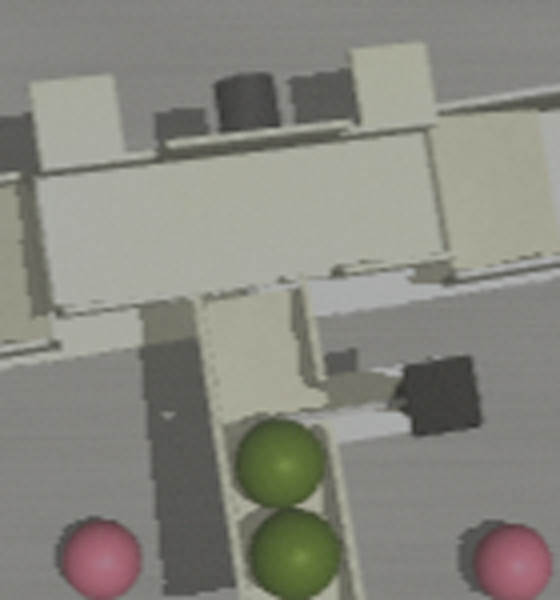

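The left tab at top (274,210) / side (275,247) is the raised one: it looks bigger, and the left end of the trough stands above its chute. The black pad is at top (365,279) / side (386,218). The dark cylinder at top (317,207) is the counterweight, and the pink balls are decoys. Next I triangulate.

```bash
python3 - <<'E'
from h import *
S=lambda x,y:(225+(x+.5)/4-.5,170+(y+.5)/4-.5)
T=lambda x,y:(255+(x+.5)/4-.5,180+(y+.5)/4-.5)
P={}
for n,a,b in [("padC",(645,192),(442,395)),("L_far_left",(150,305),(30,84)),("L_far_right",(192,268),(113,74)),
 ("R_far_left",(312,160),(350,48)),("R_far_right",(345,135),(425,42)),("limeA",(615,331),(280,463)),("limeB",(703,352),(295,553))]:
    p,e=tri(S(*a),T(*b)); P[n]=p; print(n,p.round(4),round(e,4))
# fit sorter x,y,yaw; tabs at tilt -0.28 (right low)
def rot(y,z,t): return y*np.cos(t)-z*np.sin(t), 95+y*np.sin(t)+z*np.cos(t)
t=-.28; M={"padC":(-110,-85,176)}
for n,y in [("L_far_left",110),("L_far_right",66),("R_far_left",-66),("R_far_right",-110)]:
    yy,zz=rot(y,38,t); M[n]=(81,yy,zz)
from scipy.optimize import least_squares
def pr(v,m):
    c,s=np.cos(v[2]),np.sin(v[2]); m=np.array(m)/1000
    return np.array([v[0]+c*m[0]-s*m[1],v[1]+s*m[0]+c*m[1],m[2]])
r=least_squares(lambda v:np.concatenate([pr(v,M[k])-P[k] for k in M]),[.55,0,0]); v=r.x; print("sorter",v)
for k in M: print(k,((pr(v,M[k])-P[k])*1000).round(1))
c,s=np.cos(v[2]),np.sin(v[2])
for k in("limeA","limeB"):
    d=P[k][:2]-v[:2]; print(k,"in sorter",c*d[0]+s*d[1],-s*d[0]+c*d[1])
for n,q in [("tabL up",(59,*rot(88,38,-.28))),("tabL level",(59,88,133)),("tabL low",(59,*rot(88,38,.28))),("pad",M["padC"])]:
    w=pr(v,q); print(n,w,"top px",project("top",w),"side px",project("side",w))
np.save("sorter.npy",v)
E
```

```text
padC [ 0.456  -0.0898  0.1748] 0.0
L_far_left [0.6179 0.1149 0.1643] 0.0007
L_far_right [0.6251 0.0737 0.1506] 0.0011
R_far_left [ 0.6424 -0.0515  0.1191] 0.0
R_far_right [ 0.6491 -0.0933  0.1022] 0.0013
limeA [ 0.4237 -0.0089  0.1625] 0.0003
limeB [ 0.3793 -0.0155  0.1712] 0.0004
sorter [ 0.55468132 -0.00471978  0.09551332]
padC [ -2.7 -10.1   1.2]
L_far_left [  6.3   3.8 -63.2]
L_far_right [  3.2   2.9 -37.3]
R_far_left [-2.1  1.8 30.7]
R_far_right [-4.7  1.6 59.8]
limeA in sorter -0.13082132180871414 0.008350299474501686
limeB in sorter -0.1756065166736354 0.006040421693527132
tabL up [0.60434533 0.095548   0.10720081] top px [274.2904418  211.23249982] side px [275.05696989 261.42520787]
tabL level [0.60502    0.08850585 0.133     ] top px [276.4558431  208.96660026] side px [276.39854064 251.06541474]
tabL low [0.60634835 0.0746407  0.1558394 ] top px [282.18478648 206.43647306] side px [279.67982686 239.24160321]
pad [ 0.45328898 -0.09982285  0.176     ] top px [370.29849705 279.64858102] side px [389.51400136 214.97821921]
```

The triangulated points are good. My tilt sign was flipped, since the gate angle is positive with the left end down, so I'll refit.

```bash
python3 - <<'E'
from h import *
from scipy.optimize import least_squares
P={"padC":[.456,-.0898,.1748],"LL":[.6179,.1149,.1643],"LR":[.6251,.0737,.1506],"RL":[.6424,-.0515,.1191],"RR":[.6491,-.0933,.1022]}
def rot(y,z,t): return y*np.cos(t)-z*np.sin(t), 95+y*np.sin(t)+z*np.cos(t)
M={"padC":(-110,-85,176)}
for n,y in [("LL",110),("LR",66),("RL",-66),("RR",-110)]: M[n]=(81,*rot(y,38,.28))
def pr(v,m):
    c,s=np.cos(v[2]),np.sin(v[2]); m=np.array(m)/1000
    return np.array([v[0]+c*m[0]-s*m[1],v[1]+s*m[0]+c*m[1],m[2]])
v=least_squares(lambda v:np.concatenate([pr(v,M[k])-P[k] for k in M]),[.55,0,0]).x; print(v)
for k in M: print(k,((pr(v,M[k])-P[k])*1000).round(1))
c,s=np.cos(v[2]),np.sin(v[2])
for k,p in(("limeA",(.4237,-.0089)),("limeB",(.3793,-.0155))):
    d=p-v[:2]; print(k,"in sorter",c*d[0]+s*d[1],-s*d[0]+c*d[1])
for n,q in [("tabL up",(59,*rot(88,38,.28))),("tabL level",(59,88,133)),("tabL low",(59,*rot(88,38,-.28))),("pad",M["padC"])]:
    print(n,pr(v,q).round(4))
np.save("sorter.npy",v)
from bench import manip
yaw=v[2]
for a in (0,np.pi/2,-np.pi/2,np.pi):
    q=(R.from_euler("z",yaw+a)*R.from_euler("x",np.pi)).as_quat()
    print(a,q.round(3),[None if j is None else np.round(j,2).tolist() for j in (manip.solve_ik(pr(v,m),q) for m in [(62,82,220),(62,88,115),(-110,-85,220),(-110,-85,155)])])
E
```

```text
[0.55208172 0.00975731 0.14484927]
padC [-0.5 -0.4  1.2]
LL [ 0.6  0.8 -2.4]
LR [-0.5  0.1 -0.8]
RL [ 0.5 -0.2 -5.8]
RR [-0.1 -0.3 -1.1]
limeA in sorter -0.12973032323153255 6.911544019415697e-05
limeB in sorter -0.17461801760362777 -5.2925361876676735e-05
tabL up [0.5998 0.0916 0.1558]
tabL level [0.5978 0.1054 0.133 ]
tabL low [0.5967 0.1124 0.1072]
pad [ 0.4555 -0.0902  0.176 ]
0 [0.997 0.072 0.    0.   ] [[0.63, 0.77, -1.29, 1.65, 0.77, 1.32, -0.65], [0.36, 0.67, -0.81, 1.74, 0.57, 0.99, -0.52], [1.11, 0.32, -1.12, 1.99, 0.33, 1.04, -0.02], [0.97, 0.39, -0.98, 2.06, 0.42, 0.9, -0.1]]
1.5707963267948966 [0.654 0.756 0.    0.   ] [[0.67, 0.91, -1.45, 1.65, 0.91, 1.43, 0.82], [0.37, 0.67, -0.83, 1.74, 0.58, 0.99, 1.04], [1.18, 0.37, -1.24, 1.99, 0.41, 1.06, 1.48], [1.12, 0.51, -1.21, 2.05, 0.59, 0.98, 1.32]]
-1.5707963267948966 [ 0.756 -0.654 -0.     0.   ] [[0.6, 0.72, -1.21, 1.65, 0.7, 1.28, -2.18], [0.41, 0.7, -0.89, 1.74, 0.63, 1.02, -2.13], [0.94, 0.24, -0.9, 2.0, 0.22, 1.01, -1.49], [0.84, 0.33, -0.81, 2.06, 0.32, 0.87, -1.58]]
3.141592653589793 [-0.072  0.997  0.    -0.   ] [[-1.05, 0.82, 1.36, 1.7, -0.83, 1.32, -2.53], [-0.97, 0.84, 1.13, 1.78, -0.86, 1.1, -2.53], [-0.85, 0.27, 1.14, 2.04, -0.29, 1.0, -2.55], [-0.68, 0.36, 0.97, 2.1, -0.39, 0.87, -2.47]]
```

The fit is good: residuals are within 2.4 mm except one of 5.8 mm, the limes sit at sorter y=0, and lime A is touching the blade. Next I press the left tab with the jaw axis along sorter x.

```bash
cat >> h.py <<'E'
from bench import manip, effector
V=np.load("sorter.npy")
def W(x,y,z):
    c,s=np.cos(V[2]),np.sin(V[2]); return np.array([V[0]+c*x-s*y,V[1]+s*x+c*y,z])
Q=(R.from_euler("z",V[2])*R.from_euler("x",np.pi)).as_quat()
def st(m=""): print(m,"t",round(manip.current_clock(),2),"tcp",np.round(manip.current_tool_pos(),4),"F",np.round(manip.current_force(),2))
E
python3 - <<'E'
from h import *
effector.close(10)
p=manip.current_tool_pos(); manip.servo_line([p[0],p[1],.33],vel=.25)
manip.move_pose(W(.063,.078,.30),Q); st("hover")
manip.servo_line(W(.063,.078,.175),vel=.15); st("near")
cv2.imwrite("pics/near_top.png",viewer.get_image("top")[...,::-1])
im=viewer.get_image("side")[...,::-1]
cv2.imwrite("pics/near.png",cv2.resize(im[150:340,200:440],None,fx=3,fy=3))
E
```

```text
hover t 4.96 tcp [0.6035 0.0947 0.2998] F [-0.94  0.76  0.38]
near t 5.94 tcp [0.6038 0.0965 0.176 ] F [-0.3   0.    1.03]
```

View pics/near.png

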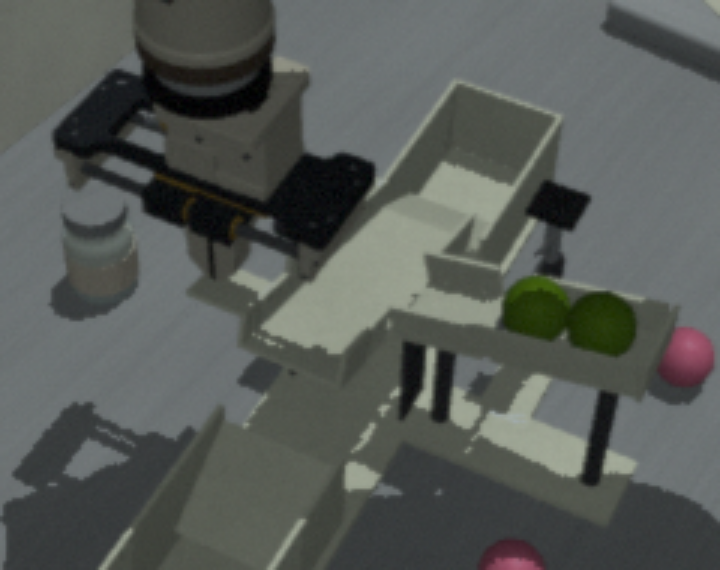

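The view shows the closed fingertips at about (213,270), just over the raised left tab, clear of the jar and trough. Pressing now.

```bash
python3 - <<'E'
from h import *
manip.servo_line(W(.063,.079,.152),vel=.05); st("touch")
manip.servo_line(W(.063,.088,.130),vel=.05); st("level")
manip.servo_line(W(.063,.092,.116),vel=.05); st("past")
manip.servo_line(W(.063,.092,.26),vel=.2); manip.sleep(.3); st("up")
for n in("side","top"): cv2.imwrite(f"pics/{n}1.png",viewer.get_image(n)[...,::-1])
a=cv2.imread("pics/side1.png")[150:340,200:440]; b=cv2.imread("pics/top1.png")[180:340,185:445]
a=cv2.resize(a,(520,411)); b=cv2.resize(b,None,fx=2,fy=2)
cv2.imwrite("pics/c1.png",np.vstack([a,b])[:, :][:731] if False else cv2.resize(np.vstack([a,b]),None,fx=.8,fy=.8))
E
```

```text
touch t 6.65 tcp [0.6028 0.097  0.1517] F [-0.88  0.04 -0.53]
level t 7.28 tcp [0.6016 0.1061 0.1298] F [ 0.16  0.08 -0.13]
past t 7.72 tcp [0.6008 0.11   0.1156] F [-0.31 -0.29  0.65]
up t 8.88 tcp [0.6007 0.1098 0.259 ] F [ 0.3  -0.4   0.48]
```

View pics/c1.png

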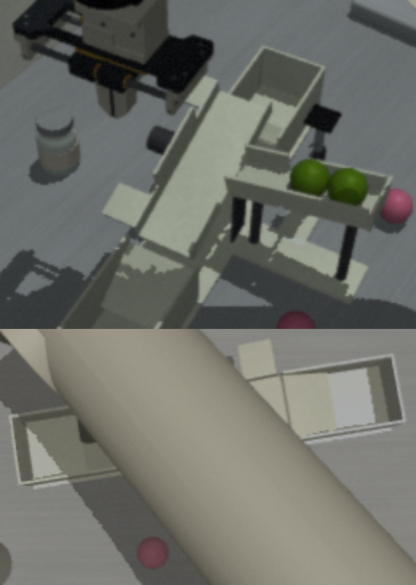

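The seesaw now lies left-low, with its left end in the left chute, and both limes are still held at crop (310,177) and (347,187). Next is the pad.

```bash
python3 - <<'E'
from h import *
manip.servo_line(W(.063,.092,.31),vel=.25)
manip.move_pose(W(-.110,-.085,.30),Q); st("hover")
manip.servo_line(W(-.110,-.085,.19),vel=.15); st("near")
manip.servo_line(W(-.110,-.085,.154),vel=.06); st("down")
if manip.current_force()[2]<12: 
    manip.servo_line(W(-.110,-.085,.1525),vel=.03); st("down2")
manip.sleep(2.5); st("held")
for n in("side","top"): cv2.imwrite(f"pics/{n}2.png",viewer.get_image(n)[...,::-1])
a=cv2.imread("pics/side2.png")[150:390,200:440]; b=cv2.imread("pics/top2.png")[180:340,185:445]
cv2.imwrite("pics/c2.png",np.vstack([cv2.resize(a,(416,416)),cv2.resize(b,None,fx=1.6,fy=1.6)[:180]]))
E
```

```text
hover t 10.31 tcp [ 0.4559 -0.0899  0.3001] F [ 0.27 -0.37  0.15]
near t 11.19 tcp [ 0.4564 -0.0896  0.1907] F [-0.41  0.28  0.43]
down t 11.94 tcp [ 0.4566 -0.0908  0.1552] F [-3.51 -2.18 20.7 ]
held t 14.44 tcp [ 0.4566 -0.0908  0.1553] F [-4.06 -1.45 20.07]
```

View pics/c2.png

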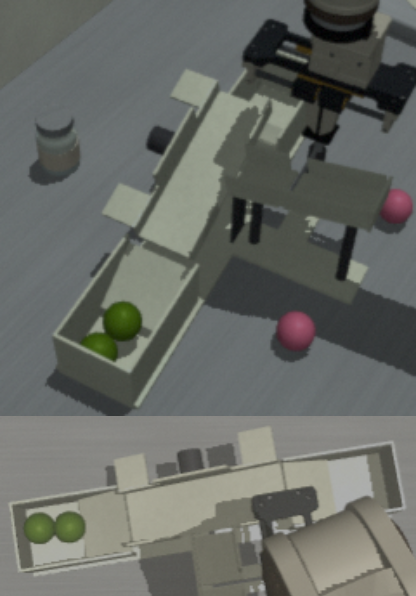

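Both limes lie in the left tray, at lower crop (40,527) and (70,527), and the feed is empty. I'll release the pad, retreat and measure.

```bash
python3 - <<'E'
from h import *
manip.servo_line(W(-.110,-.085,.30),vel=.12)
p=manip.current_tool_pos(); manip.move_pose([.30,-.45,.33],manip.current_tcp_rot()); manip.sleep(.8); st("clear")
for n in("side","top"): cv2.imwrite(f"pics/{n}3.png",viewer.get_image(n)[...,::-1])
s=cv2.imread("pics/side3.png");t=cv2.imread("pics/top3.png")
h=cv2.cvtColor(t,cv2.COLOR_BGR2HSV);g=((abs(h[...,0].astype(int)-42)<18)&(h[...,1]>130)).astype(np.uint8)
_,_,q,_=cv2.connectedComponentsWithStats(g); print(q[1:][q[1:,4]>20])
c,sn=np.cos(V[2]),np.sin(V[2])
for px in [(185+40/1.6,180+111/1.6),(185+70/1.6,180+111/1.6)]:
    d=plane("top",px,.04)[:2]-V[:2]; print("lime sorter xy",c*d[0]+sn*d[1],-sn*d[0]+c*d[1])
a=s[150:390,200:440]; b=t[180:340,185:445]
cv2.imwrite("pics/c3.png",np.vstack([cv2.resize(a,(416,416)),cv2.resize(b,None,fx=1.6,fy=1.6)[:180]]))
print("pad px up expected side",project("side",W(-.11,-.085,.176)))
E
```

```text
clear t 18.17 tcp [ 0.3  -0.45  0.33] F [-0.12 -0.21 -0.06]
[]
lime sorter xy 0.011910947075063016 0.24190195210347643
lime sorter xy 0.004915187478561029 0.199183577930391
pad px up expected side [386.24132675 217.17520866]
```

View pics/c3.png

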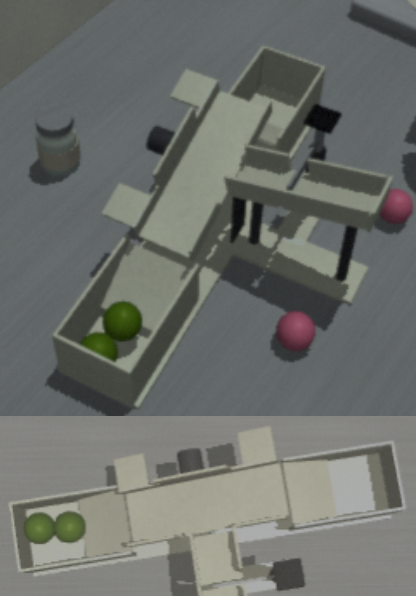

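The pad is at side (386,218), matching the expected up position of (386.2,217.2). The blade is up, the limes are in the left tray at sorter y of about 0.199 and 0.242 m, and the seesaw is left-low.

```bash
python3 -c "
from bench import manip
manip.hand_in()"
```

```text
the job is handed in; nothing more can be done
```

I handed the job in shortly after 18 s on the robot's clock, inside the 48 s limit. I pressed the raised left tab with closed fingertips and the seesaw rocked over to left-low, with both limes still held. I then held the stop pad fully down for 2.5 s with about 20 N against its stop, released it, and moved the arm clear.

**Last checks, from the pictures:**
- **Limes:** both lie in the left tray, at sorter y of about 0.20 and 0.24 m and x of about 0.01 m. The limits are 0.15–0.27 m in y and ±0.047 m in x.
- **Stop pad:** it is back up, within about 1 pixel of its expected raised position.
- **Seesaw:** it is still tipped left.
- **Mug, jar and bowl:** the jar looks undisturbed. The mug and bowl were outside the last crops, so I did not check them again, but the arm stayed well above them.

**What failed or disagreed:**
- The first sorter fit had the tilt sign reversed. I caught it from the residuals before moving.
- One tab corner was 5.8 mm off in height in the final fit.
- Two automatic colour masks, for the dark pad and the green limes, found nothing usable. I read those positions off the enlarged crops instead.

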